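# Make up two microscope kits

## Task

Make up the two microscope kits: in the shorter tray, stand the slim tall eyepiece in the narrow compartment and the large lens in the wide one; in the longer tray, stand the wide-headed eyepiece in the empty compartment and set the loose filter cassette into the gap between the two packed ones, parallel to them and roughly level with their ends, without shifting or tipping those two. Everything stands upright on the tray floor, the way up it is now; leave the small lens where it is in the stock.

Things in the scene. Friction and masses are not known exactly. Their poses are not given: they have to be found in the camera images.
- short_tray: The shorter kit tray, ivory plastic, fixed to the bench: 92 mm (its x) by 150 mm (its y), low walls 4 mm thick rising to 14 mm, floor 4 mm above the bench. Origin under its centre at bench height, z up. A 4 mm cross wall (as high as the outer walls) centred at y = -13 mm parts it into a narrow compartment (56 mm along y, centred at y = -43 mm) and a wide compartment (82 mm along y, centred at y = +30 mm); both are 84 mm along x, centred at x = 0. Empty at the start.
- long_tray: The longer kit tray, same make, fixed to the bench: 92 mm (its x) by 168 mm (its y), walls 4 mm thick rising to 14 mm, floor 4 mm above the bench. Origin under its centre at bench height, z up. A 4 mm cross wall centred at y = +2 mm parts it: the empty compartment is 80 mm along y, centred at y = -40 mm; the other holds the two packed cassettes with a gap about 32 mm wide between them, centred at y = +42 mm, x = 0. The cassettes' 50 mm length lies along the tray's x.
- slim_eyepiece: Slim, tall microscope eyepiece standing on its black rubber eyecup: eyecup 38 mm diameter up to 34 mm, then a bright aluminium barrel 28 mm diameter up to 84 mm. Origin at the centre of its underside, z up. About 110 g.
- wide_eyepiece: Squat wide-headed eyepiece standing on its black rubber eyecup: eyecup 56 mm diameter up to 26 mm, then an aluminium barrel 30 mm diameter up to 66 mm. Origin at the centre of its underside, z up. About 110 g.
- large_lens: Large objective lens: plain black cylinder 56 mm diameter, 50 mm tall, with thin aluminium rings and a glass top face. Origin at the centre of its underside, z up. About 200 g.
- small_lens: Small objective lens of the same kind, 38 mm diameter, 50 mm tall; it stays in stock. Origin at the centre of its underside, z up.
- loose_cassette: The loose filter cassette, standing on the bench on its edge: upright grey plastic block 50 mm long (its x), 20 mm thick (its y), 60 mm tall, round amber glass window in each broad face, aluminium strip on top. Origin at the centre of its underside, z up; either end may face either way. About 90 g.
- packed_a: Filter cassette already standing loose in the long tray, next to the cross wall (tray y about +16 mm); same size, axes and origin as the loose one. Light: topples if hit.
- packed_b: Filter cassette already standing loose in the long tray, next to the end wall (tray y about +68 mm); same size, axes and origin as the loose one.
Not all that is in view belongs to the job. What is shaped like the slim_eyepiece but red or turquoise is not meant.

How it is judged:
By the outcome, as a careful person would: the job done as asked, in the order asked, and still so for the second after the job is handed in, with the robot touching nothing.
It also fails if it takes over 128 s, if anything falls off the work surface, if the arm or the gripper's body presses on something with over 40 N, if the wrist force passes 120 N, or if a joint passes its speed limit or range.

## Robot

A 6-joint arm with a two-finger parallel gripper is mounted at the origin on the work surface. World frame = base frame: x ahead of the robot, y to its left, z up, the work surface at z = 0. Lengths are in m, angles in degrees, forces in N, time in s.
With the tool pointing down it reaches from about 0.375 to 0.9 m from the base axis. Payload 3.1 kg.
Tool frame: the origin (TCP) lies where the fingers leave the gripper's body, on its centre line; the fingertips stand 70 mm ahead of it and the grasp point (between the pads) lies 51 mm ahead of it; y points along the fingers, z is the direction in which the jaws open and shut, and the axes are right-handed (so a half turn about y gives the same grasp; the last joint's range is limited). The gripper opens to 87 mm and grips with 3 to 60 N. Pads are 19 mm wide; open, the fingers measure 117 mm over their backs; the gripper's body (75 mm by 190 mm) begins 51 mm behind the grasp point.
Start: joints at [-81.732, 30.224, 82.088, -0, 67.689, -10.227], TCP at [0.198, -0.593, 0.292] pointing down, gripper open.
Joint ranges: [-176.69, 176.69], [-43.24, 126.21], [12.49, 139.97], [-82, 262], [0, 151.66], [-163.58, 163.58]. Speed limits (degrees/s): [159.86, 159.86, 180, 180, 180, 180].

## Interface

Orientations are given as a 3x3 rotation matrix whose columns are the frame's x, y, z axes.
In Python, from rig import bot gives the robot as it stands.
- The arm moves only by the shell command python3 -m pendant 'ROWS'. ROWS is JSON, a list of rows, each a list of 3 entries, a list of its own where there are three numbers: the shift along the tool's x, y, z in cm, then the turn, a rotation vector about the tool's x, y, z in rad, then the closure, from 0 (fully open) to 1 (shut). In form: [[[dx, dy, dz], [ax, ay, az], jaw], ...]. A call has 1 to 20 rows; each row shifts and turns the commanded pose from where the row before left it, along the tool's axes as they then stand; what a row does not reach is not made up. A row lasts 1/12 s, in which the tool goes at most 41.7 mm and 7.16 degrees, less where a joint would pass 70% of its speed; a pose out of reach is approached as far as the arm can. A call with a gripper value outside its range is refused whole. The fingers move at their own pace and stop on an object; the grip force is fixed at half the most. Time passes only in rows, so rows that do not move let the fingers close. It gives the time, the measured TCP pose, the force and the opening at its end, in the units of the state.
- bot.read_state(): the state, without advancing time (a new reading comes with each control period).
- bot.capture(name): name is "scene" or "top" or "wrist"; returns a dict with "img" (420x560x3 uint8, red, green, blue), "fx", "fy", "cx", "cy" (pixels), "R" (3x3) and "t" (3): a world point X has camera coordinates R X + t. Camera axes: x right, y down, z forward; pixel columns grow to the right and rows downward; lengths in m; the calibration is good to about 2 mm. The wrist camera is an equidistant fisheye: a pixel r from the principal point sees the ray r / f radians off the axis. A picture is of the moment at which its call begins. There is no depth.
- bot.hand_in(): hands the job in, once; it reports no verdict.
The state is a dict: "time_s": time; "joint_positions": joint angles; "qvel": joint speeds; "tau": joint torques, N m; "position": TCP position; "tcp_rot": TCP orientation; "force": force on the tool from outside, world axes, zero at the start; "moment": the same for the moment, N m; "opening": opening from 0.0 (shut) to 1.0 (fully open).
Only numpy, scipy, OpenCV 4.12 (cv2) and the standard library are available. Lean on these libraries where they do the work, as an engineer would, in place of code of your own. Each camera call takes 0.05 s, during which the arm holds its last target.

## Working session

There is one attempt and no reset: what is moved stays moved. The work goes in short steps, Python scripts to look and compute and a shell command to move; the robot and the scene stay as the last step left them, time stands still between calls to the robot, and variables do not carry over. Pictures are saved under pics/ and viewed, and the job is handed in when it is done.

```bash
ls; mkdir -p pics; python3 - <<'E'
from rig import bot
import cv2, numpy as np, json
s=bot.read_state(); print(s)
for n in ["scene","top","wrist"]:
    c=bot.capture(n); cv2.imwrite(f"pics/{n}0.png",c["img"][:,:,::-1]); print(n,{k:np.round(c[k],4).tolist() for k in c if k!="img"})
E
```

```text
pics
{'time_s': 0.0, 'joint_positions': array([-8.17322602e+01,  3.02815339e+01,  8.21555883e+01, -3.81564057e-04,
        6.76872814e+01, -1.02265510e+01]), 'qvel': array([ 6.26085434e-02,  3.87336422e-02, -5.72678832e-05,  7.49839993e-02,
       -5.87965977e-02,  9.74264569e-02]), 'tau': array([-2.98668192e-04, -4.40042925e+01, -1.76594138e+01,  6.30257791e-02,
        5.83141192e-02, -1.68120514e-04]), 'position': array([ 0.19820744, -0.59213824,  0.29124835]), 'tcp_rot': array([[-9.48354524e-01, -3.18320697e-04,  3.17212224e-01],
       [-3.17212157e-01,  2.14779923e-03, -9.48352168e-01],
       [-3.79428046e-04, -9.99997643e-01, -2.13785031e-03]]), 'force': array([-0.48211413,  0.43668715,  0.40989229]), 'moment': array([-0.02538296,  0.02342923,  0.02014116]), 'opening': 1.0007807322450635}
scene {'fx': 436.4609, 'fy': 436.4609, 'cx': 283.1195, 'cy': 207.4059, 'R': [[0.7652, 0.6437, 0.0112], [0.4378, -0.5075, -0.7422], [-0.472, 0.5728, -0.6701]], 't': [-0.4811, -0.2219, 1.2724]}
top {'fx': 410.2512, 'fy': 410.2512, 'cx': 277.7343, 'cy': 211.6087, 'R': [[0.016, -0.9998, -0.0128], [-0.9871, -0.0138, -0.1592], [0.159, 0.0152, -0.9872]], 't': [0.0243, 0.5832, 1.0371]}
wrist {'fx': 325.1923, 'fy': 325.1923, 'cx': 279.151, 'cy': 205.0149, 'R': [[0.3192, -0.9477, -0.0006], [-0.9155, -0.3085, 0.2584], [-0.2451, -0.082, -0.966]], 't': [-0.625, -0.0328, 0.3899]}
```

View pics/scene0.png

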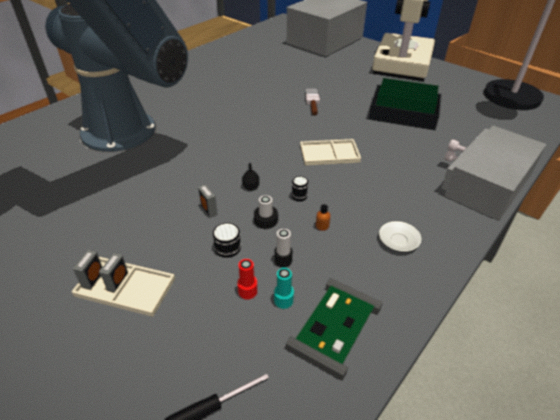

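View pics/top0.png

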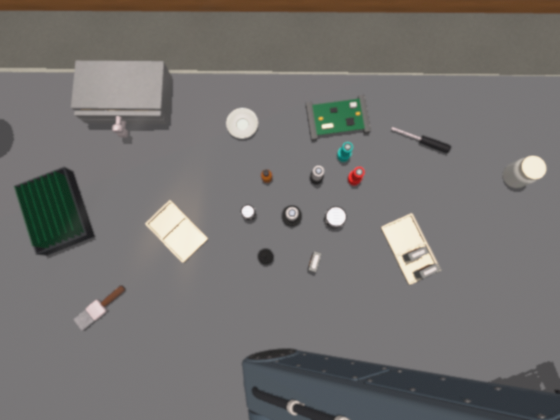

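View pics/wrist0.png

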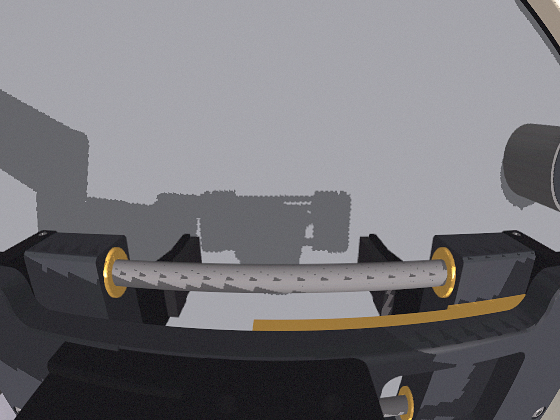

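Scene view: slim eyepiece (284,246), wide (265,212), large lens (227,238), small lens (300,187), loose cassette (207,201). Decoys are red (247,277), turquoise (284,287), a black knob (251,178) and an amber bottle (323,217). The short tray is at (330,152) and the long tray at (124,285).

```bash
python3 - <<'E'
import cv2
t=cv2.imread("pics/top0.png"); s=cv2.imread("pics/scene0.png")
a=cv2.resize(t[130:290,220:380],(800,800),interpolation=cv2.INTER_CUBIC)[0:720]
cv2.imwrite("pics/c1.png",cv2.resize(t[150:280,230:370],None,fx=4.5,fy=4.5,interpolation=cv2.INTER_CUBIC))
x=cv2.resize(t[195:270,140:215],(400,400),interpolation=cv2.INTER_CUBIC)
y=cv2.resize(t[210:290,375:455],(400,400),interpolation=cv2.INTER_CUBIC)
cv2.imwrite("pics/c2.png",cv2.hconcat([x,y]))
cv2.imwrite("pics/c3.png",cv2.resize(s[155:305,190:350],None,fx=4,fy=4,interpolation=cv2.INTER_CUBIC))
E
```

```text
(no output)
```

View pics/c1.png

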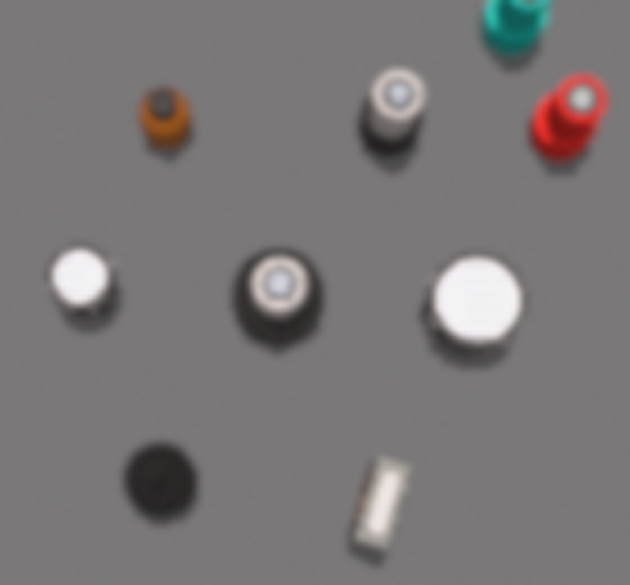

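View pics/c2.png

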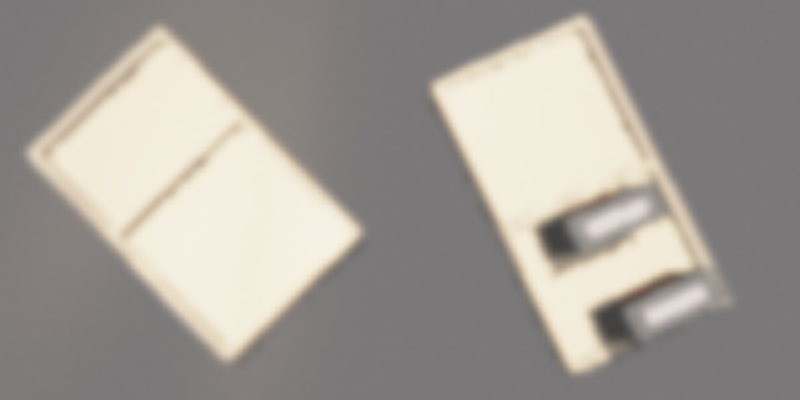

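View pics/c3.png

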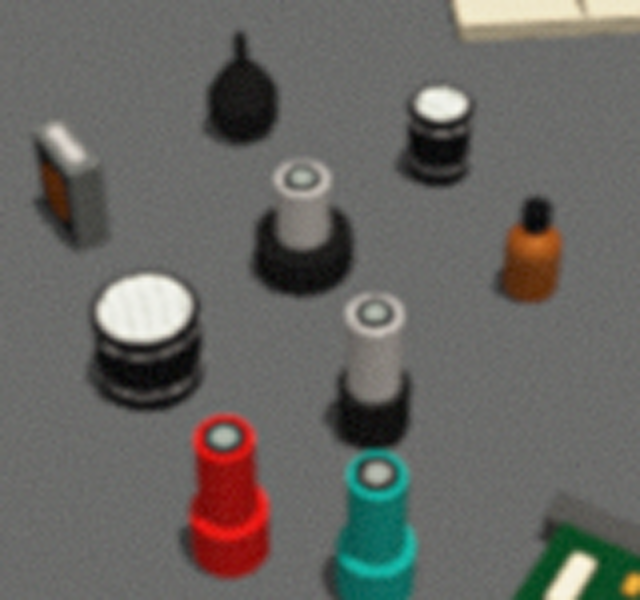

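```bash
cat > h.py <<'E'
import numpy as np, cv2
def ray(c,u,v):
    d=np.array([(u-c["cx"])/c["fx"],(v-c["cy"])/c["fy"],1.])
    if c.get("fish"):
        r=np.hypot(d[0],d[1]); d=np.array([d[0]/r*np.sin(r),d[1]/r*np.sin(r),np.cos(r)])
    R=np.array(c["R"]); return -R.T@np.array(c["t"]), R.T@d
def onz(c,u,v,z):
    o,d=ray(c,u,v); return (o+d*(z-o[2])/d[2])[:2]
def tri(*rs):
    A=0;b=0
    for o,d in rs:
        d=d/np.linalg.norm(d); P=np.eye(3)-np.outer(d,d); A=A+P; b=b+P@o
    return np.linalg.solve(A,b)
def project(c,X):
    p=np.array(c["R"])@X+np.array(c["t"])
    if c.get("fish"):
        r=np.hypot(p[0],p[1]); th=np.arctan2(r,p[2]); return np.array([c["cx"]+c["fx"]*th*p[0]/r,c["cy"]+c["fy"]*th*p[1]/r])
    return np.array([c["cx"]+c["fx"]*p[0]/p[2],c["cy"]+c["fy"]*p[1]/p[2]])
def wr(bot):
    c=bot.capture("wrist"); c["fish"]=1; return c
E
python3 - <<'E'
from rig import bot
from h import *
T=bot.capture("top"); S=bot.capture("scene")
P={'slim':((398,94),(375,313),.084),'wide':((279,284),(302,177),.066),'large':((477,299),(146,308),.05),'cass':((382,503),(68,145),.06)}
for k,(a,b,z) in P.items():
    a=np.array(a)/4.5+[230-.4,150-.4]; b=np.array(b)/4+[190-.4,155-.4]
    print(k,onz(T,*a,z).round(4),onz(S,*b,z).round(4),tri(ray(T,*a),ray(S,*b)).round(4))
for k,pts,s,o in [('short',[(160,25),(363,233),(228,362),(26,152)],400/75,(140,195)),('long',[(186,13),(330,303),(175,375),(30,85)],5,(375,210))]:
    q=np.array([onz(T,p[0]/s+o[0]-.4,p[1]/s+o[1]-.4,.014) for p in pts]); print(k,q.round(4).tolist(),q.mean(0).round(4))
    for i in range(4):
        d=q[(i+1)%4]-q[i]; print(np.linalg.norm(d).round(4),np.degrees(np.arctan2(d[1],d[0])).round(1))
for a,b in [((392,458),(372,547))]:
    p=[onz(T,x/4.5+229.6,y/4.5+149.6,.06) for x,y in (a,b)]; d=p[1]-p[0]; print(np.degrees(np.arctan2(d[1],d[0])))
E
```

```text
slim [ 0.6861 -0.0702] [ 0.6848 -0.0674] [ 0.6859 -0.0696  0.0863]
wide [ 0.5773 -0.0033] [5.761e-01 2.000e-04] [ 0.5775 -0.0026  0.0685]
large [ 0.5726 -0.1191] [ 0.5715 -0.1159] [ 0.5728 -0.1182  0.0524]
cass [ 0.4531 -0.0632] [ 0.4533 -0.0604] [ 0.4538 -0.0622  0.0613]
short [[0.6182, 0.3311], [0.5125, 0.2217], [0.4466, 0.2868], [0.5514, 0.3959]] [0.5322 0.3088]
0.1522 -134.0
0.0927 135.3
0.1513 46.2
0.0931 -44.1
long [[0.5916, -0.33], [0.4369, -0.4004], [0.398, -0.3173], [0.551, -0.2447]] [ 0.4944 -0.3231]
0.1699 -155.5
0.0918 115.1
0.1693 25.4
0.0944 -64.6
167.40871552473675
```

```bash
cat > go.py <<'E'
import sys
from rig import bot
from h import *
# usage go.py x y z phi : print turn then shift (cm) in tool axes after turn
x,y,z,phi=map(float,sys.argv[1:5]); s=bot.read_state()
R=s["tcp_rot"]; p=s["position"]; cur=np.degrees(np.arctan2(R[1,2],R[0,2]))
d=(phi-cur+90)%180-90
a=np.radians(cur+d); zt=np.array([np.cos(a),np.sin(a),0]); yt=np.array([0,0,-1]); xt=np.cross(yt,zt)
D=(np.array([x,y,z])-p)*100
print("t",round(s["time_s"],2),"pos",p.round(4),"phi",cur.round(2),"open",round(s["opening"],3),"F",s["force"].round(1))
print("ay",round(-np.radians(d),4),"shift cm",[round(float(D@v),2) for v in (xt,yt,zt)],"q",s["joint_positions"].round(1))
print("tilt x,z comps",R[:2,1].round(4))
E
python3 go.py .6855 -.069 .25 -44
```

```text
t 0.25 pos [ 0.1983 -0.5924  0.2918] phi -71.5 open 1.001 F [ 0.6 -0.8 -0.4]
ay -0.48 shift cm [-71.5, 4.18, -1.31] q [-81.7  30.3  82.1  -0.   67.7 -10.2]
tilt x,z comps [-0.0002  0.001 ]
```

```bash
python3 -m pendant '[[[0,0,0],[0,-0.12,0],0],[[0,0,0],[0,-0.12,0],0],[[0,0,0],[0,-0.12,0],0],[[0,0,0],[0,-0.12,0],0],[[-1.5,0.2,0],[0,0,0],0],[[-3,0.3,0],[0,0,0],0],[[-3.5,0.3,0],[0,0,0],0],[[-3.5,0.3,0],[0,0,0],0],[[-3.5,0.3,0],[0,0,0],0],[[-3.5,0.3,0],[0,0,0],0],[[-3.5,0.3,0],[0,0,0],0],[[-3.5,0.3,-0.3],[0,0,0],0],[[-3.5,0.3,-0.3],[0,0,0],0],[[-3.5,0.3,-0.3],[0,0,0],0],[[-3.5,0.3,-0.3],[0,0,0],0],[[-3.5,0.3,0],[0,0,0],0],[[-3.5,0.3,0],[0,0,0],0],[[-3.5,0.3,0],[0,0,0],0],[[-3.5,0,0],[0,0,0],0],[[-3.5,0,0],[0,0,0],0]]'; python3 go.py .6855 -.069 .25 -44
```

```text
time_s: 1.92
position: [0.5619, -0.1967, 0.2509]
tcp_rot: [[-0.697, -0.001, 0.717], [-0.717, 0.001, -0.697], [-0.0, -1.0, -0.001]]
force: [-0.4, -1.5, -0.5]
opening: 0.999
t 1.92 pos [ 0.5619 -0.1967  0.2509] phi -44.18 open 0.999 F [-0.4 -1.5 -0.5]
ay -0.0032 shift cm [-17.77, 0.09, 0.02] q [-30.   30.8  88.8   0.   60.5  14.1]
tilt x,z comps [-0.001  0.001]
```

```bash
python3 -m pendant '[[[-3.5,0,0],[0,0,0],0],[[-3.5,0,0],[0,0,0],0],[[-3.5,0,0],[0,0,0],0],[[-3.2,0,0],[0,0,0],0],[[-2.5,0,0],[0,0,0],0],[[-1.5,0,0],[0,0,0],0],[[0,0,0],[0,0,0],0],[[0,0,0],[0,0,0],0]]'; python3 go.py .6855 -.069 .25 -44; python3 - <<'E'
from rig import bot
from h import *
c=wr(bot); cv2.imwrite("pics/w1.png",c["img"][:,:,::-1]); np.save("w1.npy",c,allow_pickle=True)
for z in (0,.034,.084): print(z,project(c,np.array([.6855,-.069,z])).round(1), project(c,np.array([*bot.read_state()["position"][:2],z])).round(1))
E
```

```text
time_s: 2.58
position: [0.6838, -0.0706, 0.2507]
tcp_rot: [[-0.695, -0.002, 0.719], [-0.719, 0.0, -0.695], [0.001, -1.0, -0.001]]
force: [-0.8, -0.6, -0.3]
opening: 0.999
t 2.58 pos [ 0.6838 -0.0706  0.2507] phi -43.99 open 0.999 F [-0.8 -0.6 -0.3]
ay 0.0001 shift cm [-0.23, 0.07, 0.01] q [-15.2  37.6  74.5  -0.   67.9  28.8]
tilt x,z comps [-0.0015  0.0002]
0 [278.8 182.8] [279.1 185.8]
0.034 [278.8 189.5] [279.1 192.8]
0.084 [278.7 202.4] [279.1 206.4]
```

View pics/w1.png

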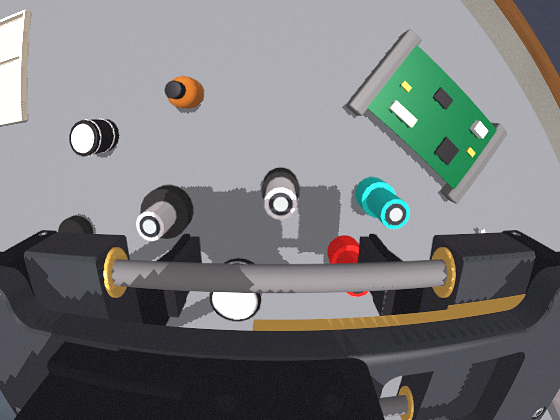

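The wrist view shows the slim eyepiece, black cup and bright barrel, with its top at (281,204) under the tool. Red (345,250) and turquoise (395,213) lie to its right. I'll refine the pose and check finger clearance.

```bash
python3 - <<'E'
from rig import bot
from h import *
c=np.load("w1.npy",allow_pickle=True).item(); T=bot.capture("top")
for n,(u,v),z in [('slim',(281,204),.084),('turq',(396,214),.084),('wide',(150,225),.066),('bottle',(176,90),.06)]: print(n,onz(c,u,v,z).round(4))
print('red',onz(T,581/4.5+229.6,98/4.5+149.6,.084)); print('turq T',onz(T,347.5,147,.084))
E
```

```text
slim [ 0.6859 -0.0713]
turq [ 0.7521 -0.1473]
wide [ 0.5785 -0.0032]
bottle [0.687  0.0642]
red [ 0.68508101 -0.17517478]
turq T [ 0.75024745 -0.14698074]
```

```bash
python3 -m pendant '[[[-0.14,1,0.14],[0,0,0],0],[[0,2.5,0],[0,0,0],0],[[0,2.5,0],[0,0,0],0],[[0,2.5,0],[0,0,0],0],[[0,2.5,0],[0,0,0],0],[[0,1.5,0],[0,0,0],0],[[0,0.9,0],[0,0,0],0],[[0,0,0],[0,0,0],0],[[0,0,0],[0,0,0],0]]'; python3 go.py .6858 -.0706 .116 -44
```

```text
time_s: 3.43
position: [0.686, -0.0729, 0.117]
tcp_rot: [[-0.696, -0.0, 0.718], [-0.718, 0.0, -0.696], [0.0, -1.0, -0.0]]
force: [-1.1, -0.3, 0.2]
opening: 1.001
t 3.43 pos [ 0.686  -0.0729  0.117 ] phi -44.08 open 1.001 F [-1.1 -0.3  0.2]
ay -0.0014 shift cm [-0.15, 0.1, -0.18] q [-15.3  47.1  78.8  -0.   54.2  28.8]
tilt x,z comps [-0.0005  0.0001]
```

```bash
python3 -m pendant '[[[0,0,0],[0,0,0],0.5],[[0,0,0],[0,0,0],0.6],[[0,0,0],[0,0,0],0.8],[[0,0,0],[0,0,0],0.8],[[0,0,0],[0,0,0],0.8],[[0,0,0],[0,0,0],0.8],[[0,0,0],[0,0,0],0.8],[[0,0,0],[0,0,0],0.8]]'
```

```text
time_s: 4.1
position: [0.6862, -0.0721, 0.1173]
tcp_rot: [[-0.695, -0.0, 0.719], [-0.719, -0.0, -0.695], [0.0, -1.0, 0.0]]
force: [-0.1, 0.9, -0.2]
opening: 0.475
```

```bash
python3 -m pendant '[[[0,0,0],[0,0,0],0.9],[[0,0,0],[0,0,0],0.9],[[0,0,0],[0,0,0],0.9],[[0,0,0],[0,0,0],0.9],[[0,0,0],[0,0,0],0.9],[[0,0,0],[0,0,0],0.9]]';python3 go.py .6858 -.0706 .116 -44
```

```text
time_s: 4.6
position: [0.6861, -0.0721, 0.1171]
tcp_rot: [[-0.695, -0.0, 0.719], [-0.719, 0.0, -0.695], [0.0, -1.0, -0.0]]
force: [0.0, -0.3, -1.0]
opening: 0.311
t 4.6 pos [ 0.6861 -0.0721  0.1171] phi -44.0 open 0.311 F [ 0.  -0.3 -1. ]
ay -0.0 shift cm [-0.09, 0.11, -0.13] q [-15.3  47.1  78.8   0.   54.2  28.7]
tilt x,z comps [-0.0003  0.0001]
```

```bash
python3 -m pendant '[[[0,-0.7,0],[0,0,0],0.9],[[0,-1.5,0],[0,0,0],0.9],[[0,-2.5,0],[0,0,0],0.9],[[0,-2.5,0],[0,0,0],0.9],[[0,-2.5,0],[0,0,0],0.9],[[0,-2.0,0],[0,0,0],0.9],[[0,-1.0,0],[0,0,0],0.9],[[0,0,0],[0,0,0],0.9]]';python3 go.py .5621 .3397 .244 -44
```

```text
time_s: 5.27
position: [0.6877, -0.0725, 0.2477]
tcp_rot: [[-0.695, 0.006, 0.719], [-0.719, -0.002, -0.695], [-0.003, -1.0, 0.006]]
force: [0.1, -0.2, -0.7]
opening: 0.313
t 5.27 pos [ 0.6877 -0.0725  0.2477] phi -44.0 open 0.313 F [ 0.1 -0.2 -0.7]
ay -0.0 shift cm [-20.93, 0.37, -37.67] q [-15.3  38.   74.3   0.   67.3  28.7]
tilt x,z comps [ 0.0063 -0.0017]
```

```bash
python3 -m pendant '[[[-0.5,0,-1.0],[0,0,0],0.9],[[-1,0,-2],[0,0,0],0.9],[[-1.6,0,-3],[0,0,0],0.9],[[-1.7,0,-3.1],[0,0,0],0.9],[[-1.7,0,-3.1],[0,0,0],0.9],[[-1.7,0,-3.1],[0,0,0],0.9],[[-1.7,0,-3.1],[0,0,0],0.9],[[-1.7,0,-3.1],[0,0,0],0.9],[[-1.7,0,-3.1],[0,0,0],0.9],[[-1.7,0,-3.1],[0,0,0],0.9],[[-1.7,0,-3],[0,0,0],0.9],[[-1.7,0,-3],[0,0,0],0.9],[[-1.5,0,-2],[0,0,0],0.9],[[-0.7,0,-1.2],[0,0,0],0.9],[[0,0,0],[0,0,0],0.9],[[0,0,0],[0,0,0],0.9]]';python3 go.py .5621 .3397 .244 -44;python3 - <<'E'
from rig import bot
from h import *
c=wr(bot); cv2.imwrite("pics/w2.png",c["img"][:,:,::-1]); np.save("w2.npy",c,allow_pickle=True)
E
```

```text
time_s: 6.6
position: [0.5629, 0.3323, 0.2428]
tcp_rot: [[-0.693, -0.003, 0.72], [-0.72, -0.002, -0.693], [0.003, -1.0, -0.0]]
force: [0.1, -0.1, -1.0]
opening: 0.311
t 6.6 pos [0.5629 0.3323 0.2428] phi -43.91 open 0.311 F [ 0.1 -0.1 -1. ]
ay 0.0016 shift cm [-0.48, -0.12, -0.57] q [20.8 35.6 80.3 -0.1 64.3 64.7]
tilt x,z comps [-0.0026 -0.002 ]
```

View pics/w2.png

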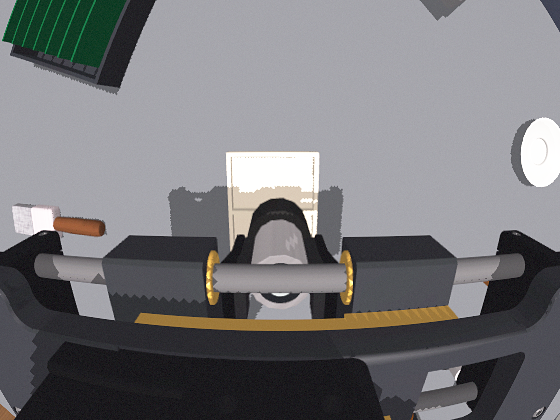

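The tray's far rim corners are at about (227,153) and (319,153), and the cross wall is at about row 211. The tray is square to the tool.

```bash
python3 - <<'E'
from h import *
c=np.load("w2.npy",allow_pickle=True).item()
cv2.imwrite("pics/w2c.png",cv2.resize(c["img"][140:240,215:335,::-1],None,fx=6,fy=6,interpolation=cv2.INTER_CUBIC))
E
```

```text
(no output)
```

View pics/w2c.png

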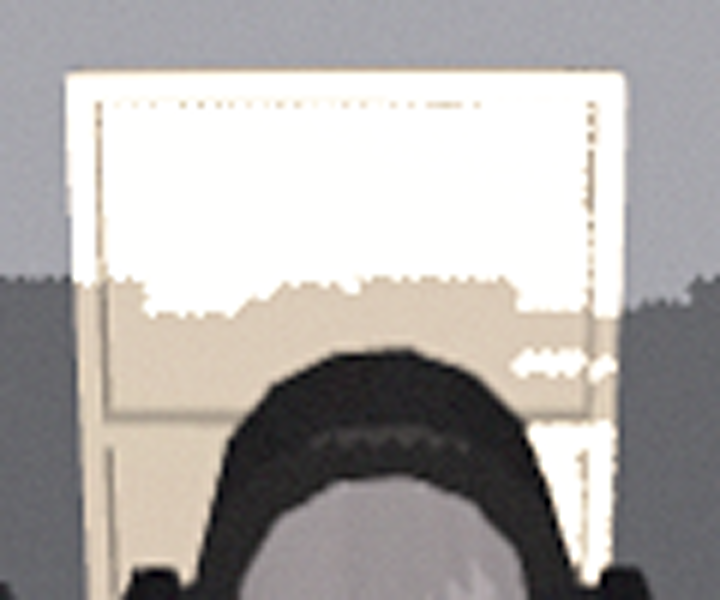

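```bash
python3 - <<'E'
from h import *
c=np.load("w2.npy",allow_pickle=True).item()
A=onz(c,66/6+214.6,73/6+139.6,.014);B=onz(c,625/6+214.6,73/6+139.6,.014)
L=onz(c,104/6+214.6,416/6+139.6,.004);Rr=onz(c,590/6+214.6,414/6+139.6,.004)
print(A,B,np.linalg.norm(A-B),np.degrees(np.arctan2(*(B-A)[::-1]))); m=(A+B)/2
u=(B-A)/np.linalg.norm(B-A); v=np.array([u[1],-u[0]]);  # v toward?
print(m,v, "cross wall dist",(((L+Rr)/2-m)@v))
v=v if v[0]<0 else -v
print("slim tgt",m+v*.032,"large tgt",m+v*.105,"center",m+v*.075)
E
```

```text
[0.55095492 0.39636091] [0.61790413 0.33187529] 0.09295477276100503 -43.9261841251392
[0.58442953 0.3641181 ] [-0.69373105 -0.72023415] cross wall dist 0.06190783925049003
slim tgt [0.56223013 0.34107061] large tgt [0.51158777 0.28849351] center [0.5323997  0.31010054]
```

```bash
python3 -m pendant '[[[-0.3,0,-0.3],[0,0,0],0.9],[[-0.22,1,-0.3],[0,0,0],0.9],[[0,2.5,0],[0,0,0],0.9],[[0,2.5,0],[0,0,0],0.9],[[0,2.5,0],[0,0,0],0.9],[[0,1.5,0],[0,0,0],0.9],[[0,0.5,0],[0,0,0],0.9],[[0,0,0],[0,0,0],0.9],[[0,0,0],[0,0,0],0.9]]';python3 go.py .5622 .3404 .1215 -44
```

```text
time_s: 7.4
position: [0.5639, 0.3399, 0.1394]
tcp_rot: [[-0.695, 0.001, 0.719], [-0.719, 0.0, -0.695], [-0.001, -1.0, 0.0]]
force: [-0.5, 0.6, -1.0]
opening: 0.313
t 7.4 pos [0.5639 0.3399 0.1394] phi -44.06 open 0.313 F [-0.5  0.6 -1. ]
ay -0.001 shift cm [0.08, 1.79, -0.16] q [21.4 43.4 83.5  0.  53.1 65.4]
tilt x,z comps [0.0005 0.0002]
```

```bash
python3 -m pendant '[[[0.05,0.8,-0.1],[0,0,0],0.9],[[0,0.5,0],[0,0,0],0.9],[[0,0.3,0],[0,0,0],0.9],[[0,0.1,0],[0,0,0],0.9],[[0,0,0],[0,0,0],0.9],[[0,0,0],[0,0,0],0.9]]';python3 go.py .5622 .3404 .1215 -44
```

```text
time_s: 7.9
position: [0.5623, 0.3407, 0.1224]
tcp_rot: [[-0.695, 0.0, 0.719], [-0.719, 0.0, -0.695], [-0.0, -1.0, 0.0]]
force: [-0.0, 0.1, -0.9]
opening: 0.313
t 7.9 pos [0.5623 0.3407 0.1224] phi -44.0 open 0.313 F [-0.   0.1 -0.9]
ay 0.0 shift cm [0.03, 0.09, 0.01] q [21.5 44.7 84.   0.  51.3 65.5]
tilt x,z comps [0.0004 0.0002]
```

```bash
python3 -m pendant '[[[0,0.08,0],[0,0,0],0.9],[[0,0,0],[0,0,0],0.9],[[0,0,0],[0,0,0],0.6],[[0,0,0],[0,0,0],0.5],[[0,0,0],[0,0,0],0.4],[[0,0,0],[0,0,0],0.4],[[0,0,0],[0,0,0],0.4],[[0,0,0],[0,0,0],0.4],[[0,-1,0],[0,0,0],0.4],[[0,-2.5,0],[0,0,0],0.3],[[0,-3,0],[0,0,0],0.2],[[0,-3,0],[0,0,0],0],[[0,-2,0],[0,0,0],0],[[0,-1,0],[0,0,0],0],[[0,0,0],[0,0,0],0]]';python3 go.py .5725 -.1185 .25 -90;python3 - <<'E'
from rig import bot
from h import *
c=wr(bot); cv2.imwrite("pics/w3.png",c["img"][:,:,::-1]); np.save("w3.npy",c,allow_pickle=True)
E
```

```text
time_s: 9.15
position: [0.5635, 0.3412, 0.2501]
tcp_rot: [[-0.695, 0.006, 0.719], [-0.719, 0.002, -0.695], [-0.006, -1.0, 0.003]]
force: [0.3, 0.5, 0.4]
opening: 0.954
t 9.15 pos [0.5635 0.3412 0.2501] phi -44.0 open 0.954 F [0.3 0.5 0.4]
ay 0.8029 shift cm [-0.9, 0.01, 45.97] q [21.5 35.3 79.5  0.  64.8 65.5]
tilt x,z comps [0.0062 0.0024]
```

View pics/w3.png

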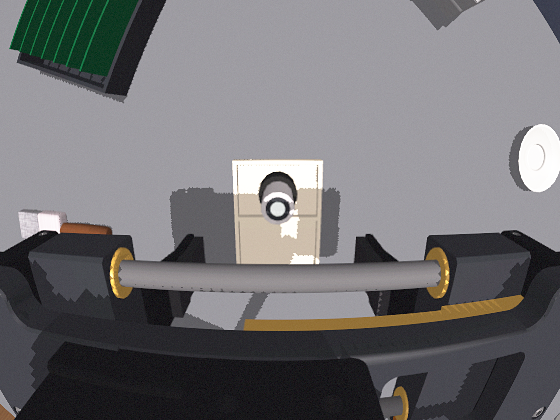

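Slim stands in the narrow compartment, with its top at (278,209). Next is the large lens.

```bash
python3 -m pendant '[[[0,0,0],[0,0.115,0],0],[[0,0,0],[0,0.115,0],0],[[0,0,0],[0,0.115,0],0],[[0,0,0],[0,0.115,0],0],[[0,0,0],[0,0.115,0],0],[[0,0,0],[0,0.115,0],0],[[0,0,1.5],[0,0.113,0],0],[[-0.1,0,3],[0,0,0],0],[[-0.1,0,3.8],[0,0,0],0],[[-0.1,0,3.8],[0,0,0],0],[[-0.1,0,3.8],[0,0,0],0],[[-0.1,0,3.8],[0,0,0],0],[[-0.1,0,3.8],[0,0,0],0],[[-0.1,0,3.8],[0,0,0],0],[[-0.1,0,3.8],[0,0,0],0],[[-0.1,0,3.8],[0,0,0],0],[[0,0,3.5],[0,0,0],0],[[0,0,2.5],[0,0,0],0],[[0,0,1.2],[0,0,0],0],[[0,0,0],[0,0,0],0]]';python3 go.py .5725 -.1185 .25 -90;python3 - <<'E'
from rig import bot
from h import *
c=wr(bot); cv2.imwrite("pics/w4.png",c["img"][:,:,::-1]); np.save("w4.npy",c,allow_pickle=True)
E
```

```text
time_s: 10.87
position: [0.5722, -0.0826, 0.2448]
tcp_rot: [[-1.0, -0.003, -0.004], [0.004, 0.001, -1.0], [0.003, -1.0, -0.001]]
force: [-0.4, 0.5, 0.3]
opening: 0.999
t 10.87 pos [ 0.5722 -0.0826  0.2448] phi -90.23 open 0.999 F [-0.4  0.5  0.3]
ay -0.004 shift cm [-0.03, -0.52, 3.59] q [-19.3  30.   91.6  -0.   58.5  71. ]
tilt x,z comps [-0.0026  0.0005]
```

View pics/w4.png

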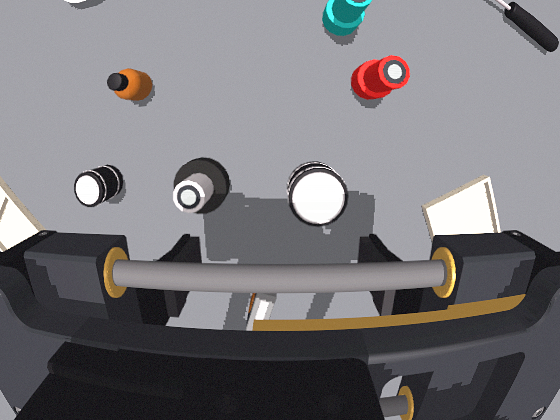

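```bash
python3 - <<'E'
from h import *
c=np.load("w4.npy",allow_pickle=True).item()
g=cv2.cvtColor(c["img"],cv2.COLOR_RGB2GRAY); m=(g>225).astype(np.uint8)
n,l,st,ce=cv2.connectedComponentsWithStats(m)
for i in range(1,n):
    if st[i,4]>200: print(st[i],ce[i].round(1),onz(c,*ce[i],.05).round(4),onz(c,*ce[i],.066).round(4))
E
```

```text
[ 293  173   51   51 1959] [318.  196.8] [ 0.5727 -0.1191] [ 0.5766 -0.1171]
[ 76 176  23  28 510] [ 87.  189.6] [0.5818 0.1139] [0.5852 0.1029]
[ 426  177   75   58 2657] [464.1 212. ] [ 0.5571 -0.2755] [ 0.5618 -0.2648]
[173 180  32  31 243] [185.6 191. ] [0.5787 0.0038] [ 0.5822 -0.0011]
[   0  186   39   63 1170] [ 13.5 223.5] [0.5422 0.2411] [0.5478 0.2231]
```

```bash
python3 -m pendant '[[[0,0.5,1.5],[0,0,0],0],[[0,1,1.5],[0,0,0],0],[[-0.05,2,0.64],[0,0,0],0],[[0,2.5,0],[0,0,0],0],[[0,2.5,0],[0,0,0],0],[[0,2.5,0],[0,0,0],0],[[0,2,0],[0,0,0],0],[[0,1,0],[0,0,0],0],[[0,0,0],[0,0,0],0],[[0,0,0],[0,0,0],0]]';python3 go.py .5727 -.119 .089 -90
```

```text
time_s: 11.75
position: [0.5732, -0.1165, 0.1059]
tcp_rot: [[-1.0, -0.001, 0.0], [-0.0, 0.0, -1.0], [0.001, -1.0, -0.0]]
force: [0.3, -0.2, 0.5]
opening: 1.003
t 11.75 pos [ 0.5732 -0.1165  0.1059] phi -89.97 open 1.003 F [ 0.3 -0.2  0.5]
ay 0.0005 shift cm [0.05, 1.69, 0.25] q [-22.4  42.4  95.5  -0.   42.2  67.5]
tilt x,z comps [-0.001   0.0004]
```

```bash
python3 -m pendant '[[[0.03,0.7,0.2],[0,0,0],0],[[0,0.7,0],[0,0,0],0],[[0,0.3,0],[0,0,0],0],[[0,0,0],[0,0,0],0.2],[[0,0,0],[0,0,0],0.4],[[0,0,0],[0,0,0],0.6],[[0,0,0],[0,0,0],0.6],[[0,0,0],[0,0,0],0.6],[[0,0,0],[0,0,0],0.6],[[0,0,0],[0,0,0],0.6],[[0,0,0],[0,0,0],0.6],[[0,0,0],[0,0,0],0.6]]';python3 go.py .5727 -.119 .089 -90
```

```text
time_s: 12.75
position: [0.5731, -0.1187, 0.0897]
tcp_rot: [[-1.0, 0.0, -0.0], [0.0, -0.0, -1.0], [-0.0, -1.0, 0.0]]
force: [-0.4, 0.6, 1.7]
opening: 0.639
t 12.75 pos [ 0.5731 -0.1187  0.0897] phi -90.01 open 0.639 F [-0.4  0.6  1.7]
ay -0.0002 shift cm [0.04, 0.07, 0.03] q [-22.6  43.9  95.7   0.   40.3  67.4]
tilt x,z comps [ 0.0004 -0.0001]
```

```bash
python3 -m pendant '[[[0,-0.7,0],[0,0,0],0.7],[[0,-1.5,0],[0,0,0],0.7],[[0,-2.5,0],[0,0,0],0.7],[[0,-2.5,0],[0,0,0],0.7],[[0,-2.5,0],[0,0,0],0.7],[[0,-2.5,-0.5],[0,0,0],0.7],[[0.1,-2,-2],[0,0,0],0.7],[[0.3,-1,-3],[0,0,0],0.7],[[0.5,0,-3.5],[0,0,0],0.7],[[0.6,0,-3.5],[0,0,0],0.7],[[0.6,0,-3.5],[0,0,0],0.7],[[0.6,0,-3.5],[0,0,0],0.7],[[0.6,0,-3.5],[0,0,0],0.7],[[0.6,0,-3.5],[0,0,0],0.7],[[0.6,0,-3.5],[0,0,0],0.7],[[0.6,0,-3],[0,0,0],0.7],[[0.5,0,-2],[0,0,0],0.7],[[0.2,0,-1],[0,0,0],0.7],[[0,0,0],[0,0,0],0.7]]';python3 go.py .5114 .288 .235 -44
```

```text
time_s: 14.33
position: [0.514, 0.2431, 0.2414]
tcp_rot: [[-1.0, -0.001, 0.003], [-0.003, 0.0, -1.0], [0.001, -1.0, -0.0]]
force: [0.1, 0.2, -0.9]
opening: 0.64
t 14.33 pos [0.514  0.2431 0.2414] phi -89.83 open 0.64 F [ 0.1  0.2 -0.9]
ay -0.7998 shift cm [-3.05, 0.64, -3.31] q [ 14.   29.6  93.2   0.   57.2 103.9]
tilt x,z comps [-0.0005  0.0001]
```

```bash
python3 -m pendant '[[[0,0,0],[0,-0.114,0],0.7],[[0,0,0],[0,-0.114,0],0.7],[[0,0,0],[0,-0.114,0],0.7],[[0,0,0],[0,-0.114,0],0.7],[[0,0,0],[0,-0.114,0],0.7],[[0,0,0],[0,-0.114,0],0.7],[[0,0,0],[0,-0.114,0],0.7],[[-1,0,-1],[0,0,0],0.7],[[-1.5,0.3,-1.7],[0,0,0],0.7],[[-0.5,0.3,-0.6],[0,0,0],0.7],[[0,0,0],[0,0,0],0.7],[[0,0,0],[0,0,0],0.7]]';python3 go.py .5114 .288 .0937 -44;python3 - <<'E'
from rig import bot
from h import *
c=wr(bot); cv2.imwrite("pics/w5.png",c["img"][:,:,::-1]); np.save("w5.npy",c,allow_pickle=True)
E
```

```text
time_s: 15.33
position: [0.5121, 0.2856, 0.235]
tcp_rot: [[-0.698, -0.001, 0.716], [-0.716, -0.001, -0.698], [0.001, -1.0, 0.0]]
force: [0.1, -1.1, -2.3]
opening: 0.638
t 15.33 pos [0.5121 0.2856 0.235 ] phi -44.3 open 0.638 F [ 0.1 -1.1 -2.3]
ay -0.0052 shift cm [-0.12, 14.13, -0.22] q [18.3 31.3 90.9 -0.  57.8 62.6]
tilt x,z comps [-0.001  -0.0011]
```

View pics/w5.png

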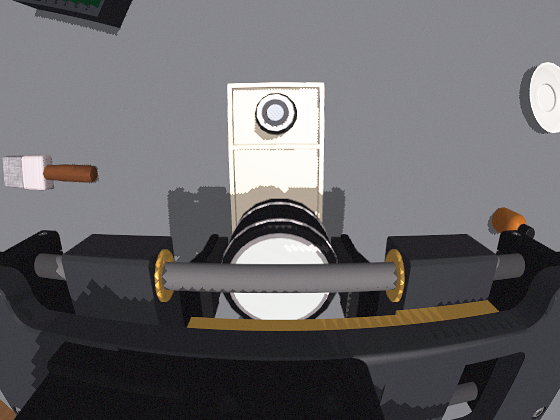

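Slim stands centred in the narrow compartment at (276,113), and the lens is over the wide one. Lowering.

```bash
python3 -m pendant '[[[-0.1,1,-0.2],[0,0,0],0.7],[[0,2,0],[0,0,0],0.7],[[0,2.5,0],[0,0,0],0.7],[[0,2.5,0],[0,0,0],0.7],[[0,2.5,0],[0,0,0],0.7],[[0,1.5,0],[0,0,0],0.7],[[0,0.8,0],[0,0,0],0.7],[[0,0.5,0],[0,0,0],0.7],[[0,0.3,0],[0,0,0],0.7],[[0,0,0],[0,0,0],0.7],[[0,0,0],[0,0,0],0.7]]';python3 go.py .5114 .288 .0937 -44
```

```text
time_s: 16.3
position: [0.5122, 0.2881, 0.1003]
tcp_rot: [[-0.698, 0.002, 0.716], [-0.716, 0.001, -0.698], [-0.002, -1.0, 0.001]]
force: [-0.5, -0.8, -1.3]
opening: 0.633
t 16.3 pos [0.5122 0.2881 0.1003] phi -44.3 open 0.633 F [-0.5 -0.8 -1.3]
ay -0.0052 shift cm [0.06, 0.66, -0.06] q [18.5 43.  95.3 -0.  41.6 62.8]
tilt x,z comps [0.0017 0.0005]
```

```bash
python3 -m pendant '[[[0,0.3,0],[0,0,0],0.7],[[0,0.2,0],[0,0,0],0.7],[[0,0.1,0],[0,0,0],0.7],[[0,0,0],[0,0,0],0.7],[[0,0,0],[0,0,0],0.7]]';python3 go.py .5114 .288 .0937 -44
```

```text
time_s: 16.72
position: [0.5118, 0.288, 0.0937]
tcp_rot: [[-0.698, 0.0, 0.716], [-0.716, 0.0, -0.698], [-0.0, -1.0, 0.0]]
force: [0.6, 0.4, -0.2]
opening: 0.635
t 16.72 pos [0.5118 0.288  0.0937] phi -44.29 open 0.635 F [ 0.6  0.4 -0.2]
ay -0.005 shift cm [0.03, 0.0, -0.03] q [18.5 43.6 95.4  0.  41.  62.8]
tilt x,z comps [0.0005 0.0002]
```

```bash
python3 -m pendant '[[[0,0,0],[0,0,0],0.3],[[0,0,0],[0,0,0],0],[[0,0,0],[0,0,0],0],[[0,0,0],[0,0,0],0],[[0,0,0],[0,0,0],0],[[0,0,0],[0,0,0],0],[[0,-1,0],[0,0,0],0],[[0,-2.5,0],[0,0,0],0],[[0,-3,0],[0,0,0],0],[[0,-3,0],[0,0,0],0],[[0,-3,0],[0,0,0],0],[[0,-2,0],[0,0.12,0],0],[[0,-1,0],[0,0.12,0],0],[[0,0,0],[0,0.12,0],0]]';python3 - <<'E'
from rig import bot
from h import *
c=wr(bot); cv2.imwrite("pics/w6.png",c["img"][:,:,::-1])
E
python3 go.py .578 -.0025 .235 -65
```

```text
time_s: 17.88
position: [0.513, 0.2885, 0.2527]
tcp_rot: [[-0.908, 0.007, 0.419], [-0.419, 0.002, -0.908], [-0.007, -1.0, 0.001]]
force: [0.0, -0.2, 0.8]
opening: 1.003
t 17.93 pos [0.5124 0.2882 0.2513] phi -65.47 open 1.002 F [-0.1 -0.2 -0.7]
ay -0.0082 shift cm [6.34, 1.63, 29.12] q [18.5 30.1 90.1  0.  59.5 83.9]
tilt x,z comps [0.0047 0.0016]
```

View pics/w6.png

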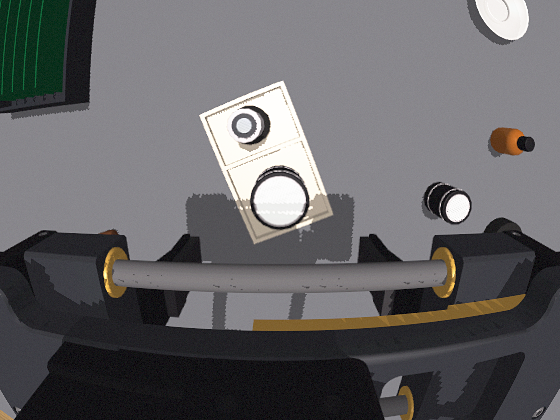

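Both short-tray items are standing in place, slim at (245,126) and the lens at (278,200). Next is the wide eyepiece.

```bash
python3 -m pendant '[[[0.3,0,1.2],[0,0,0],0],[[0.6,0,2.5],[0,0,0],0],[[0.8,0.3,3.5],[0,0,0],0],[[0.8,0.3,3.5],[0,0,0],0],[[0.8,0.3,3.5],[0,0,0],0],[[0.8,0.3,3.5],[0,0,0],0],[[0.8,0.3,3.5],[0,0,0],0],[[0.6,0,3],[0,0,0],0],[[0.5,0,2.5],[0,0,0],0],[[0.5,0,1.5],[0,0,0],0],[[0.4,0,0.9],[0,0,0],0],[[0,0,0],[0,0,0],0],[[0,0,0],[0,0,0],0]]';python3 - <<'E'
from rig import bot
from h import *
c=wr(bot); cv2.imwrite("pics/w7.png",c["img"][:,:,::-1]);np.save("w7.npy",c,allow_pickle=True)
E
python3 go.py .578 -.0025 .235 -65
```

```text
time_s: 19.02
position: [0.5718, -0.0051, 0.2331]
tcp_rot: [[-0.906, -0.002, 0.424], [-0.424, 0.001, -0.906], [0.001, -1.0, -0.001]]
force: [-0.3, 0.6, -0.8]
opening: 0.998
t 19.07 pos [ 0.5718 -0.0043  0.2332] phi -64.86 open 0.994 F [-0.1  0.4  0.1]
ay 0.0025 shift cm [-0.64, -0.18, 0.09] q [-11.6  30.5  93.1   0.   56.5  53.2]
tilt x,z comps [-0.0014  0.0007]
```

View pics/w7.png

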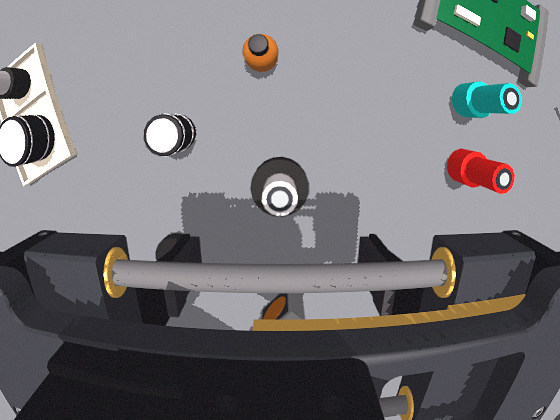

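```bash
python3 - <<'E'
from rig import bot
from h import *
c=np.load("w7.npy",allow_pickle=True).item()
print(onz(c,280,198,.066),onz(c,280,199,.066))
T=bot.capture("top")
for z in (0.01,.04): print('bulb',onz(T,161/4.5+229.6,481/4.5+149.6,z))
S=bot.capture("scene"); print('bulb tip',tri(ray(S,239/4+189.6,36/4+154.6),ray(T,162/4.5+229.6,465/4.5+149.6)))
E
```

```text
[ 0.57795749 -0.00365927] [ 0.57718879 -0.00402171]
bulb [0.46615413 0.06485015]
bulb [0.46464359 0.06354176]
bulb tip [0.47164671 0.06145551 0.0770082 ]
```

```bash
python3 -m pendant '[[[-0.3,0.5,0.1],[0,0,0],0],[[-0.25,1,0.05],[0,0,0],0],[[0,2.5,0],[0,0,0],0],[[0,2.5,0],[0,0,0],0],[[0,2.5,0],[0,0,0],0],[[0,2,0],[0,0,0],0],[[0,1,0],[0,0,0],0],[[0,0.5,0],[0,0,0],0],[[0,0,0],[0,0,0],0],[[0,0,0],[0,0,0],0]]';python3 go.py .5777 -.0035 .101 -65
```

```text
time_s: 20.0
position: [0.5786, -0.0038, 0.1088]
tcp_rot: [[-0.906, 0.001, 0.424], [-0.424, -0.0, -0.906], [-0.001, -1.0, 0.001]]
force: [0.9, -0.3, -0.5]
opening: 0.999
t 20.0 pos [ 0.5786 -0.0038  0.1088] phi -64.89 open 0.999 F [ 0.9 -0.3 -0.5]
ay 0.0019 shift cm [0.07, 0.78, -0.06] q [-11.4  41.8  96.4   0.   41.7  53.5]
tilt x,z comps [ 0.0009 -0.0002]
```

```bash
python3 -m pendant '[[[0.05,0.4,0],[0,0,0],0],[[0,0.3,0],[0,0,0],0.2],[[0,0.05,0],[0,0,0],0.9],[[0,0,0],[0,0,0],0.9],[[0,0,0],[0,0,0],0.9],[[0,0,0],[0,0,0],0.9],[[0,0,0],[0,0,0],0.9],[[0,0,0],[0,0,0],0.9],[[0,0,0],[0,0,0],0.9],[[0,0,0],[0,0,0],0.9],[[0,0,0],[0,0,0],0.9],[[0,0,0],[0,0,0],0.9],[[0,0,0],[0,0,0],0.9],[[0,0,0],[0,0,0],0.9],[[0,0,0],[0,0,0],0.9],[[0,0,0],[0,0,0],0.9]]';python3 go.py .5777 -.0035 .101 -65
```

```text
time_s: 21.33
position: [0.5775, -0.004, 0.1009]
tcp_rot: [[-0.906, -0.0, 0.424], [-0.424, 0.0, -0.906], [0.0, -1.0, -0.0]]
force: [-0.5, 0.8, 1.2]
opening: 0.338
t 21.33 pos [ 0.5775 -0.004   0.1009] phi -64.92 open 0.338 F [-0.5  0.8  1.2]
ay 0.0014 shift cm [-0.04, -0.01, -0.04] q [-11.5  42.5  96.7   0.   40.8  53.4]
tilt x,z comps [-0.0004  0.0002]
```

```bash
python3 -m pendant '[[[0,-0.7,0],[0,0,0],0.9],[[0,-1.5,0],[0,0,0],0.9],[[0,-2.5,0],[0,0,0],0.9],[[0,-2.5,0],[0,0,0],0.9],[[0,-2.5,0],[0,0,0],0.9],[[0.5,-2,0.8],[0,0,0],0.9],[[1.2,-1.3,1.8],[0,0,0],0.9],[[1.8,0,2.7],[0,0,0],0.9],[[1.9,0,2.8],[0,0,0],0.9],[[1.9,0,2.8],[0,0,0],0.9],[[1.9,0,2.8],[0,0,0],0.9],[[1.9,0,2.8],[0,0,0],0.9],[[1.9,0,2.8],[0,0,0],0.9],[[1.9,0,2.8],[0,0,0],0.9],[[1.2,0,2],[0,0,0],0.9],[[0.8,0,1.2],[0,0,0],0.9],[[0,0,0],[0,0,0],0.9],[[0,0,0],[0,0,0],0.9]]';python3 - <<'E'
from rig import bot
from h import *
c=wr(bot); cv2.imwrite("pics/w8.png",c["img"][:,:,::-1]);np.save("w8.npy",c,allow_pickle=True)
E
python3 go.py .5306 -.306 .105 -65
```

```text
time_s: 22.83
position: [0.5315, -0.3048, 0.2308]
tcp_rot: [[-0.906, -0.0, 0.423], [-0.423, 0.001, -0.906], [-0.0, -1.0, -0.001]]
force: [0.6, 0.6, -1.1]
opening: 0.336
t 22.88 pos [ 0.5316 -0.3037  0.2307] phi -64.91 open 0.34 F [ 0.2  1.  -0.7]
ay 0.0015 shift cm [0.19, 12.57, 0.17] q [-40.2  33.5  87.3   0.   59.4  24.7]
tilt x,z comps [-0.0009  0.0017]
```

View pics/w8.png

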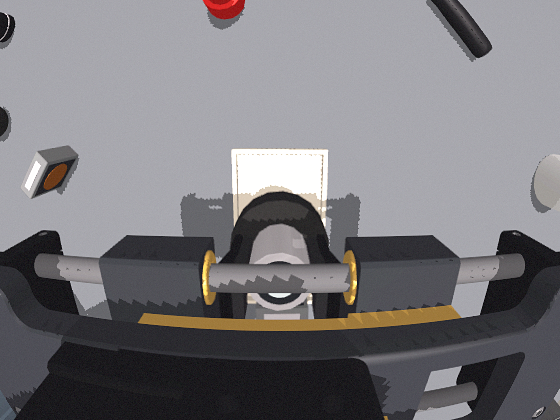

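The far rim corners of the long tray are at (232,150) and (327,150), square to the tool. I'll cast them to confirm the target.

```bash
python3 - <<'E'
from h import *
c=np.load("w8.npy",allow_pickle=True).item()
A=onz(c,231.7,150,.014);B=onz(c,327.6,150,.014);m=(A+B)/2;u=(B-A)/np.linalg.norm(B-A);v=np.array([u[1],-u[0]]);v=v if v[0]<0 else -v
print(np.linalg.norm(A-B),np.degrees(np.arctan2(u[1],u[0])),"wide",m+v*.044,"gap",m+v*.126,"ctr",m+v*.084)
E
```

```text
0.09208462669265657 -64.86756996117938 wide [ 0.52993346 -0.30672032] gap [ 0.45569652 -0.3415467 ] ctr [ 0.49372031 -0.3237088 ]
```

```bash
python3 -m pendant '[[[0.2,1,0.18],[0,0,0],0.9],[[0,2,0],[0,0,0],0.9],[[0,2.5,0],[0,0,0],0.9],[[0,2.5,0],[0,0,0],0.9],[[0,2,0],[0,0,0],0.9],[[0,1,0],[0,0,0],0.9],[[0,0.6,0],[0,0,0],0.9],[[0,0.4,0],[0,0,0],0.9],[[0,0,0],[0,0,0],0.9],[[0,0,0],[0,0,0],0.9]]';python3 go.py .5303 -.3063 .105 -65
```

```text
time_s: 23.72
position: [0.5314, -0.3075, 0.1118]
tcp_rot: [[-0.906, 0.001, 0.424], [-0.424, -0.001, -0.906], [-0.001, -1.0, 0.002]]
force: [-0.9, -0.4, 0.5]
opening: 0.335
t 23.72 pos [ 0.5314 -0.3075  0.1118] phi -64.89 open 0.335 F [-0.9 -0.4  0.5]
ay 0.0019 shift cm [0.05, 0.68, -0.16] q [-40.5  43.2  91.1   0.   45.6  24.4]
tilt x,z comps [ 0.0013 -0.0011]
```

```bash
python3 -m pendant '[[[0,0.3,-0.1],[0,0,0],0.9],[[0,0.2,0],[0,0,0],0.9],[[0,0.1,0],[0,0,0],0.9],[[0,0,0],[0,0,0],0.9],[[0,0,0],[0,0,0],0.9]]';python3 go.py .5303 -.3063 .105 -65
```

```text
time_s: 24.13
position: [0.5304, -0.3066, 0.1051]
tcp_rot: [[-0.906, 0.0, 0.424], [-0.424, -0.0, -0.906], [-0.0, -1.0, 0.0]]
force: [0.2, -0.4, -0.7]
opening: 0.333
t 24.13 pos [ 0.5304 -0.3066  0.1051] phi -64.93 open 0.333 F [ 0.2 -0.4 -0.7]
ay 0.0013 shift cm [-0.0, 0.01, -0.03] q [-40.5  43.8  91.3   0.   44.9  24.5]
tilt x,z comps [ 0.0002 -0.0002]
```

```bash
python3 -m pendant '[[[0,0,0],[0,0,0],0.5],[[0,0,0],[0,0,0],0.4],[[0,0,0],[0,0,0],0.4],[[0,0,0],[0,0,0],0.4],[[0,0,0],[0,0,0],0.4],[[0,0,0],[0,0,0],0.4],[[0,-1,0],[0,0,0],0.4],[[0,-2.5,0],[0,0,0],0.2],[[0,-3,0],[0,0,0],0],[[0,-3,0],[0,0,0],0],[[0,-2,0],[0,0,0],0],[[1,-1,0],[0,0,0],0],[[2.5,0,0],[0,0,0],0],[[2.5,0,0],[0,0,0],0],[[1.5,0,0],[0,0,0],0],[[0.7,0,0],[0,0,0],0],[[0,0,0],[0,0,0],0],[[0,0,0],[0,0,0],0]]';python3 - <<'E'
from rig import bot
from h import *
c=wr(bot); cv2.imwrite("pics/w9.png",c["img"][:,:,::-1]);np.save("w9.npy",c,allow_pickle=True)
E
python3 go.py .454 -.062 .23 -12.6
```

```text
time_s: 25.63
position: [0.4559, -0.3414, 0.2298]
tcp_rot: [[-0.906, 0.0, 0.423], [-0.423, 0.0, -0.906], [-0.0, -1.0, -0.0]]
force: [0.4, 0.6, -0.4]
opening: 0.998
t 25.68 pos [ 0.4565 -0.3412  0.2298] phi -64.93 open 0.999 F [ 0.  -1.   0.7]
ay -0.9133 shift cm [-27.19, -0.02, -6.33] q [-48.   30.6  93.6   0.   55.8  16.9]
tilt x,z comps [0.0004 0.0002]
```

View pics/w9.png

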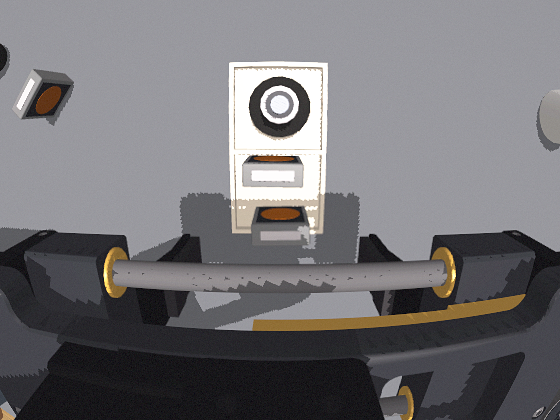

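```bash
python3 - <<'E'
from h import *
c=np.load("w9.npy",allow_pickle=True).item()
cv2.imwrite("pics/w9c.png",cv2.resize(c["img"][145:255,225:340,::-1],None,fx=5,fy=5,interpolation=cv2.INTER_CUBIC))
E
```

```text
(no output)
```

View pics/w9c.png

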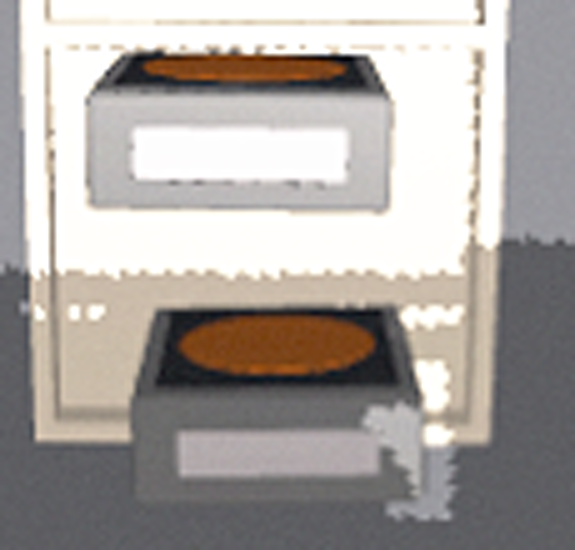

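```bash
python3 - <<'E'
from h import *
c=np.load("w9.npy",allow_pickle=True).item()
f=lambda u,v,z=.064:onz(c,u/5+224.6,v/5+144.6,z)
ctr=np.array([.4940,-.3234]); a=np.radians(-64.9); X=np.array([np.cos(a),np.sin(a)]); Y=np.array([-.905,-.4245]);Y=np.array([X[1],-X[0]])
def tr(p): p=p-ctr; return (np.array([p@X,p@Y])*1000).round(1)
for n,pts in [('a',[(88,93),(390,95),(387,210),(92,206),(240,155)]),('b',[(135,385),(417,388),(421,500),(136,498),(279,455)])]: print(n,[tr(f(*p)).tolist() for p in pts])
print('tray end',tr(f(36,440,.014)),tr(f(492,440,.014)),'a bottom far',tr(f(108,55,.004)))
print(Y)
E
```

```text
a [[-28.9, 6.5], [19.7, 6.9], [19.5, 25.8], [-28.6, 25.1], [-4.4, 16.7]]
b [[-22.2, 55.8], [25.2, 56.3], [26.4, 76.6], [-22.6, 76.2], [2.0, 68.2]]
tray end [-47.2  83.8] [45.5 83.7] a bottom far [-31.6   6.9]
[-0.9055688  -0.42419942]
```

Wide eyepiece stands at (279,106), and packed_a and packed_b are untouched. The gap runs from tray y of about 26 to 56–58 mm. Now the loose cassette.

```bash
python3 -m pendant '[[[0,0,0],[0,-0.114,0],0],[[0,0,0],[0,-0.114,0],0],[[0,0,0],[0,-0.114,0],0],[[0,0,0],[0,-0.114,0],0],[[0,0,0],[0,-0.114,0],0],[[0,0,0],[0,-0.114,0],0],[[0,0,0],[0,-0.114,0],0],[[-1,0,-0.2],[0,-0.114,0],0],[[-2,0,-0.5],[0,0,0],0],[[-3,0,-0.7],[0,0,0],0],[[-3,0,-0.7],[0,0,0],0],[[-3,0,-0.7],[0,0,0],0],[[-3,0,-0.7],[0,0,0],0],[[-3,0,-0.7],[0,0,0],0],[[-3,0,-0.7],[0,0,0],0],[[-2.5,0,-0.6],[0,0,0],0],[[-2,0,-0.5],[0,0,0],0],[[-1,0,-0.3],[0,0,0],0],[[0,0,0],[0,0,0],0],[[0,0,0],[0,0,0],0]]';python3 - <<'E'
from rig import bot
from h import *
c=wr(bot); cv2.imwrite("pics/w10.png",c["img"][:,:,::-1]);np.save("w10.npy",c,allow_pickle=True)
cv2.imwrite("pics/w10c.png",cv2.resize(c["img"][130:260,210:350,::-1],None,fx=5,fy=4.6,interpolation=cv2.INTER_CUBIC))
E
python3 go.py .454 -.062 .23 -12.6
```

```text
time_s: 27.35
position: [0.4546, -0.0688, 0.23]
tcp_rot: [[-0.217, 0.001, 0.976], [-0.976, -0.001, -0.217], [0.001, -1.0, 0.001]]
force: [0.7, -0.0, -0.2]
opening: 0.996
t 27.4 pos [ 0.4547 -0.0695  0.23  ] phi -12.62 open 0.998 F [-0.5 -0.5 -0.4]
ay -0.0004 shift cm [-0.72, 0.0, -0.24] q [-22.6  23.4 108.9  -0.   47.6 -10. ]
tilt x,z comps [ 0.0011 -0.0009]
```

View pics/w10.png

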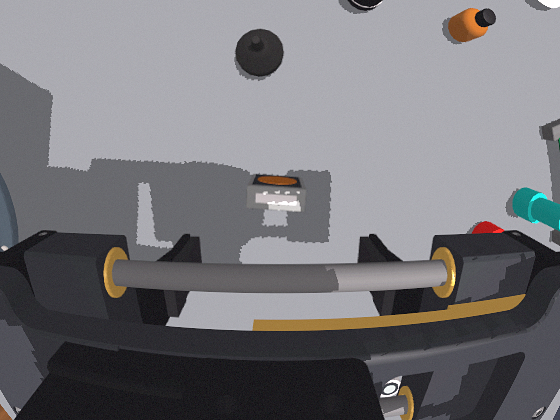

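View pics/w10c.png

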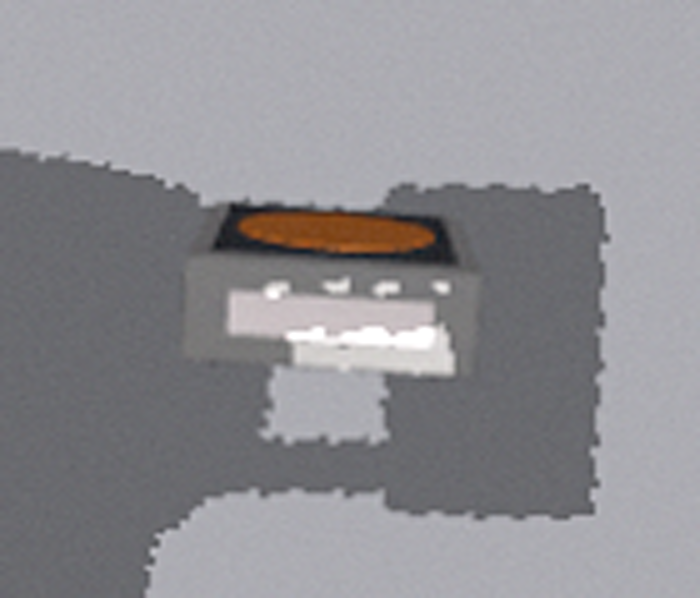

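```bash
python3 - <<'E'
from h import *
c=np.load("w10.npy",allow_pickle=True).item()
f=lambda u,v,z=.06:onz(c,u/5+209.6,v/4.6+129.6,z)
q=np.array([f(*p) for p in [(187,255),(479,272),(474,375),(184,355)]])
print(q.round(4).tolist(),q.mean(0))
for i,j in ((0,1),(3,2),(0,3),(1,2)):
    d=q[j]-q[i]; print(np.linalg.norm(d),np.degrees(np.arctan2(d[1],d[0])))
E
```

```text
[[0.4325, -0.0473], [0.4791, -0.0608], [0.4745, -0.0796], [0.4275, -0.0653]] [ 0.45338196 -0.0632436 ]
0.04853699216990411 -16.161232566131105
0.04908430234223066 -16.895420970034984
0.01870755256048261 -105.35500021743812
0.019351463666855216 -103.77261735120072
```

```bash
python3 go.py .4535 -.0628 .092 -16; python3 -m pendant '[[[0,0,0],[0,0.059,0],0],[[-0.4,1,-0.1],[0,0,0],0],[[-0.2,2,0],[0,0,0],0],[[0,2.5,0],[0,0,0],0],[[0,2.5,0],[0,0,0],0],[[0,2,0],[0,0,0],0],[[0,1.5,0],[0,0,0],0],[[0,0.8,0],[0,0,0],0],[[0,0,0],[0,0,0],0],[[0,0,0],[0,0,0],0]]';python3 go.py .4535 -.0628 .092 -16
```

```text
t 27.4 pos [ 0.4547 -0.0695  0.23  ] phi -12.62 open 0.998 F [-0.5 -0.5 -0.4]
ay 0.059 shift cm [-0.61, 13.8, -0.3] q [-22.6  23.4 108.9  -0.   47.6 -10. ]
tilt x,z comps [ 0.0011 -0.0009]
time_s: 28.23
position: [0.455, -0.0638, 0.1068]
tcp_rot: [[-0.277, -0.0, 0.961], [-0.961, -0.0, -0.277], [0.0, -1.0, -0.0]]
force: [0.7, 0.8, 0.3]
opening: 0.999
t 28.23 pos [ 0.455  -0.0638  0.1068] phi -16.11 open 0.999 F [0.7 0.8 0.3]
ay -0.0019 shift cm [-0.06, 1.48, -0.17] q [-22.   37.5 113.8  -0.   28.7  -5.8]
tilt x,z comps [-0. -0.]
```

```bash
python3 -m pendant '[[[-0.06,0.8,-0.15],[0,0,0],0],[[0,0.6,0],[0,0,0],0],[[0,0.08,0],[0,0,0],0],[[0,0,0],[0,0,0],0.3],[[0,0,0],[0,0,0],0.5],[[0,0,0],[0,0,0],0.7],[[0,0,0],[0,0,0],0.7],[[0,0,0],[0,0,0],0.7],[[0,0,0],[0,0,0],0.7],[[0,0,0],[0,0,0],0.7],[[0,0,0],[0,0,0],0.7],[[0,0,0],[0,0,0],0.7],[[0,0,0],[0,0,0],0.7],[[0,0,0],[0,0,0],0.7]]';python3 go.py .4535 -.0628 .092 -16; python3 - <<'E'
from rig import bot
from h import *
c=wr(bot); cv2.imwrite("pics/w11.png",c["img"][:,:,::-1])
E
```

```text
time_s: 29.4
position: [0.4534, -0.062, 0.0923]
tcp_rot: [[-0.276, 0.0, 0.961], [-0.961, -0.0, -0.276], [-0.0, -1.0, 0.0]]
force: [-0.6, 0.3, 2.5]
opening: 0.573
t 29.4 pos [ 0.4534 -0.062   0.0923] phi -16.05 open 0.573 F [-0.6  0.3  2.5]
ay -0.0008 shift cm [0.08, 0.03, 0.03] q [-21.8  39.2 114.4   0.   26.4  -5.8]
tilt x,z comps [ 0.0003 -0.0001]
```

View pics/w11.png

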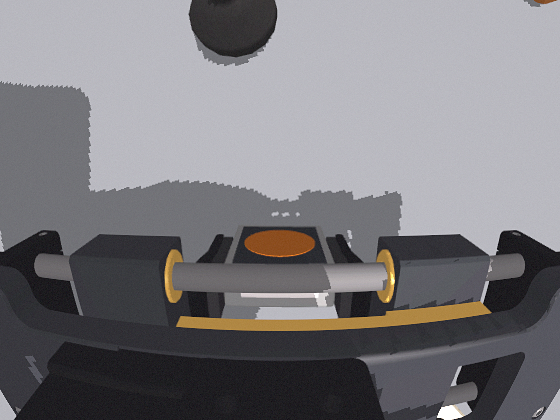

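```bash
python3 -m pendant '[[[0,-0.7,0],[0,0,0],0.7],[[0,-1.5,0],[0,0,0],0.7],[[0,-2.5,0],[0,0,0],0.7],[[0,-2.5,0],[0,0,0],0.7],[[0,-2.5,0],[0,0,0],0.7],[[0.5,-2.5,0.2],[0,0,0],0.7],[[1.5,-1.5,0.4],[0,0,0],0.7],[[2.5,-0.5,0.7],[0,0,0],0.7],[[3,0,0.9],[0,0,0],0.7],[[3,0,0.9],[0,0,0],0.7],[[3,0,0.9],[0,0,0],0.7],[[3,0,0.9],[0,0,0],0.7],[[3,0,0.9],[0,0,0],0.7],[[3,0,0.9],[0,0,0],0.7],[[2.2,0,0.7],[0,0,0],0.7],[[1,0,0.3],[0,0,0],0.7],[[0,0,0],[0,0.1,0],0.7],[[0,0,0],[0,0.1,0],0.7],[[0,0,0],[0,0.1,0],0.7],[[0,0,0],[0,0.1,0],0.7]]';python3 go.py .4558 -.3402 .235 -64.9
```

```text
time_s: 31.12
position: [0.4558, -0.3289, 0.2339]
tcp_rot: [[-0.632, -0.001, 0.775], [-0.775, 0.002, -0.632], [-0.001, -1.0, -0.002]]
force: [-0.3, -0.1, -0.6]
opening: 0.571
t 31.12 pos [ 0.4558 -0.3289  0.2339] phi -39.23 open 0.571 F [-0.3 -0.1 -0.6]
ay 0.448 shift cm [0.48, -0.11, 1.02] q [-47.2  29.8  94.5   0.   55.9  -8. ]
tilt x,z comps [-0.0013  0.0019]
```

```bash
python3 -m pendant '[[[0,0,0],[0,0.112,0],0.7],[[0,0,0],[0,0.112,0],0.7],[[0,0,0],[0,0.112,0],0.7],[[0,0,0],[0,0.112,0],0.7],[[0.3,0,0.5],[0,0,0],0.7],[[0.2,0,0.5],[0,0,0],0.7],[[0,2,0],[0,0,0],0.7],[[0,2,0],[0,0,0],0.7],[[0,0.5,0],[0,0,0],0.7],[[0,0,0],[0,0,0],0.7],[[0,0,0],[0,0,0],0.7],[[0,0,0],[0,0,0],0.7]]';python3 go.py .4558 -.3402 .0963 -64.9;python3 - <<'E'
from rig import bot
from h import *
c=wr(bot); cv2.imwrite("pics/w12.png",c["img"][:,:,::-1]);np.save("w12.npy",c,allow_pickle=True)
E
```

```text
time_s: 32.12
position: [0.4565, -0.3419, 0.19]
tcp_rot: [[-0.903, 0.001, 0.429], [-0.429, -0.001, -0.903], [-0.0, -1.0, 0.002]]
force: [-0.3, -0.5, 0.5]
opening: 0.572
t 32.12 pos [ 0.4565 -0.3419  0.19  ] phi -64.59 open 0.572 F [-0.3 -0.5  0.5]
ay 0.0054 shift cm [-0.01, 9.37, -0.19] q [-48.1  33.9  95.4   0.   50.6  16.5]
tilt x,z comps [ 0.0012 -0.0013]
```

View pics/w12.png

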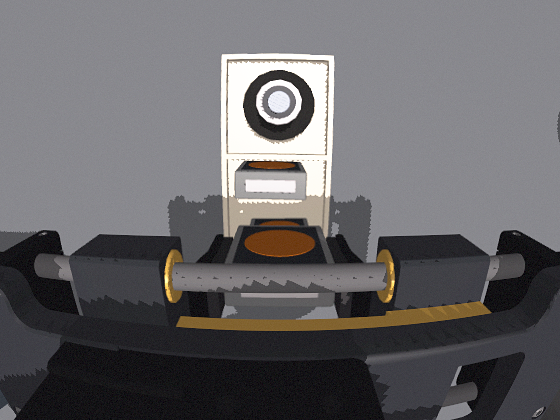

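```bash
python3 - <<'E'
from h import *
c=np.load("w12.npy",allow_pickle=True).item()
cv2.imwrite("pics/w12c.png",cv2.resize(c["img"][150:310,215:345,::-1],None,fx=5,fy=3.7,interpolation=cv2.INTER_CUBIC))
E
```

```text
(no output)
```

View pics/w12c.png

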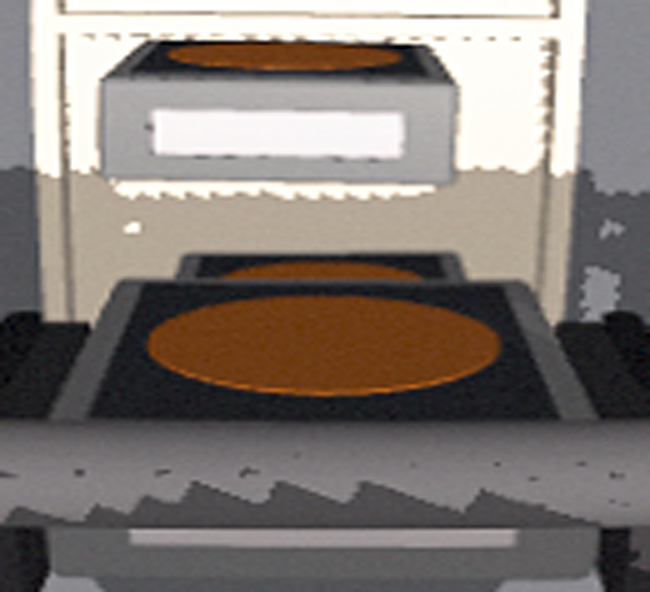

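```bash
python3 - <<'E'
from h import *
c=np.load("w12.npy",allow_pickle=True).item()
f=lambda u,v,z:onz(c,u/5+214.6,v/3.7+149.6,z)
ctr=np.array([.4940,-.3234]); a=np.radians(-64.9); X=np.array([np.cos(a),np.sin(a)]); Y=np.array([X[1],-X[0]])
tr=lambda p:[round(float((p-ctr)@X)*1000,1),round(float((p-ctr)@Y)*1000,1)]
print('held',tr(f(120,282,.0977)),tr(f(523,282,.0977)))
print('a top',tr(f(101,80,.064)),tr(f(457,82,.064)),tr(f(103,184,.064)),tr(f(455,181,.064)))
print('b bot',tr(f(183,254,.004)),tr(f(459,254,.004)))
from rig import bot
print('tcp',tr(bot.read_state()["position"][:2]))
E
```

```text
held [-22.8, 34.5] [26.0, 34.2]
a top [-28.8, 6.5] [20.0, 6.7] [-29.0, 26.4] [20.2, 25.5]
b bot [-23.0, 58.9] [26.8, 58.6]
tcp [0.9, 41.7]
```

```bash
python3 -m pendant '[[[-0.15,0,-0.25],[0,0.004,0],0.7],[[0,1,0],[0,0,0],0.7],[[0,1,0],[0,0,0],0.7],[[0,0.3,0],[0,0,0],0.7],[[0,0,0],[0,0,0],0.7],[[0,0,0],[0,0,0],0.7],[[0,0,0],[0,0,0],0.7]]';python3 go.py .4558 -.3402 .0963 -64.9;python3 - <<'E'
from rig import bot
from h import *
c=wr(bot); cv2.imwrite("pics/w13.png",cv2.resize(c["img"][150:310,200:360,::-1],None,fx=4.5,fy=3.7,interpolation=cv2.INTER_CUBIC));np.save("w13.npy",c,allow_pickle=True)
E
```

```text
time_s: 32.75
position: [0.4564, -0.3386, 0.166]
tcp_rot: [[-0.905, -0.0, 0.425], [-0.425, 0.0, -0.905], [0.0, -1.0, -0.0]]
force: [0.5, 0.3, -0.4]
opening: 0.569
t 32.75 pos [ 0.4564 -0.3386  0.166 ] phi -64.86 open 0.569 F [ 0.5  0.3 -0.4]
ay 0.0008 shift cm [0.13, 6.97, 0.12] q [-47.8  35.9  96.5  -0.   47.6  17. ]
tilt x,z comps [-0.0001  0.    ]
```

View pics/w13.png

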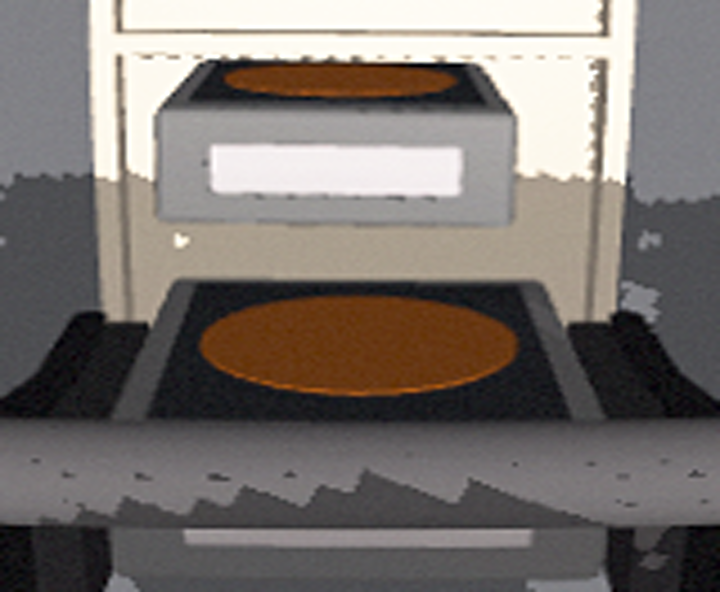

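```bash
python3 - <<'E'
from h import *
c=np.load("w13.npy",allow_pickle=True).item()
f=lambda u,v,z:onz(c,u/4.5+199.6,v/3.7+149.6,z)
ctr=np.array([.4940,-.3234]); a=np.radians(-64.9); X=np.array([np.cos(a),np.sin(a)]); Y=np.array([X[1],-X[0]])
tr=lambda p:[round(float((p-ctr)@X)*1000,1),round(float((p-ctr)@Y)*1000,1)]
print('held',tr(f(172,281,.0737)),tr(f(546,281,.0737)))
print('a rear top',tr(f(158,222,.064)),tr(f(514,224,.064)))
from rig import bot
print('tcp',tr(bot.read_state()["position"][:2]))
E
```

```text
held [-26.5, 33.0] [23.8, 32.9]
a rear top [-29.4, 25.7] [20.3, 25.9]
tcp [-2.1, 40.4]
```

```bash
python3 -m pendant '[[[-0.1,0,0],[0,0,0],0.7],[[0,0.7,0],[0,0,0],0.7],[[0,1,0],[0,0,0],0.7],[[0,1.2,0],[0,0,0],0.7],[[0,1.2,0],[0,0,0],0.7],[[0,1,0],[0,0,0],0.7],[[0,0.7,0],[0,0,0],0.7],[[0,0.4,0],[0,0,0],0.7],[[0,0.2,0],[0,0,0],0.7],[[0,0,0],[0,0,0],0.7],[[0,0,0],[0,0,0],0.7],[[0,0,0],[0,0,0],0.7]]';python3 go.py .4555 -.3380 .0963 -64.9
```

```text
time_s: 33.8
position: [0.4575, -0.3383, 0.1026]
tcp_rot: [[-0.905, 0.001, 0.425], [-0.425, -0.001, -0.905], [-0.0, -1.0, 0.001]]
force: [0.4, -0.1, -0.5]
opening: 0.57
t 33.8 pos [ 0.4575 -0.3383  0.1026] phi -64.86 open 0.57 F [ 0.4 -0.1 -0.5]
ay 0.0008 shift cm [0.17, 0.63, -0.12] q [-47.7  41.9  98.    0.   40.   17.1]
tilt x,z comps [ 0.0008 -0.0008]
```

```bash
python3 -m pendant '[[[0,0.3,0],[0,0,0],0.7],[[0,0.2,0],[0,0,0],0.7],[[0,0.1,0],[0,0,0],0.7],[[0,0,0],[0,0,0],0.7],[[0,0,0],[0,0,0],0.7]]';python3 go.py .4555 -.3380 .0963 -64.9;python3 - <<'E'
from rig import bot
from h import *
c=wr(bot); cv2.imwrite("pics/w14.png",c["img"][:,:,::-1])
E
```

```text
time_s: 34.22
position: [0.4573, -0.3381, 0.0963]
tcp_rot: [[-0.905, 0.0, 0.425], [-0.425, -0.0, -0.905], [-0.0, -1.0, 0.0]]
force: [-0.3, 0.3, 0.8]
opening: 0.574
t 34.22 pos [ 0.4573 -0.3381  0.0963] phi -64.86 open 0.574 F [-0.3  0.3  0.8]
ay 0.0007 shift cm [0.16, -0.0, -0.08] q [-47.7  42.6  98.1   0.   39.3  17.1]
tilt x,z comps [ 0.0001 -0.0001]
```

View pics/w14.png

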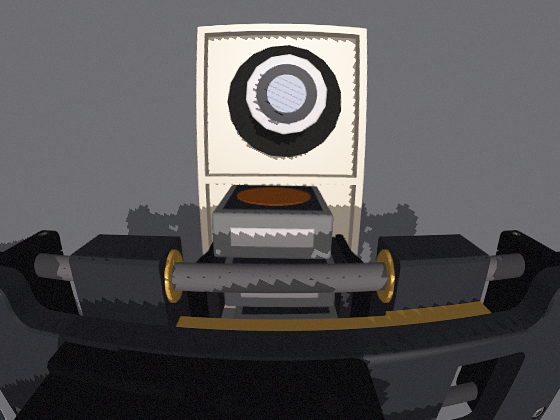

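```bash
python3 -m pendant '[[[0,0,0],[0,0,0],0.3],[[0,0,0],[0,0,0],0.2],[[0,0,0],[0,0,0],0.2],[[0,0,0],[0,0,0],0.2],[[0,0,0],[0,0,0],0.2],[[0,0,0],[0,0,0],0.2],[[0,-0.8,0],[0,0,0],0.2],[[0,-1.5,0],[0,0,0],0.2],[[0,-2,0],[0,0,0],0.2],[[0,-2.5,0],[0,0,0],0.2],[[0,-2.5,0],[0,0,0],0.1],[[0,-2.5,0],[0,0,0],0],[[0,-1.5,0],[0,0,0],0],[[0,-0.7,0],[0,0,0],0],[[0,0,0],[0,0,0],0],[[0,0,0],[0,0,0],0]]';python3 - <<'E'
from rig import bot
from h import *
c=wr(bot); cv2.imwrite("pics/w15.png",cv2.resize(c["img"][40:260,200:360,::-1],None,fx=3.7,fy=2.7,interpolation=cv2.INTER_CUBIC));np.save("w15.npy",c,allow_pickle=True)
for n in("scene",): cv2.imwrite(f"pics/{n}1.png",bot.capture(n)["img"][:,:,::-1])
E
```

```text
time_s: 35.6
position: [0.457, -0.3378, 0.2361]
tcp_rot: [[-0.905, -0.0, 0.425], [-0.425, 0.0, -0.905], [0.0, -1.0, -0.0]]
force: [-0.3, -0.7, -0.4]
opening: 0.996
```

View pics/w15.png

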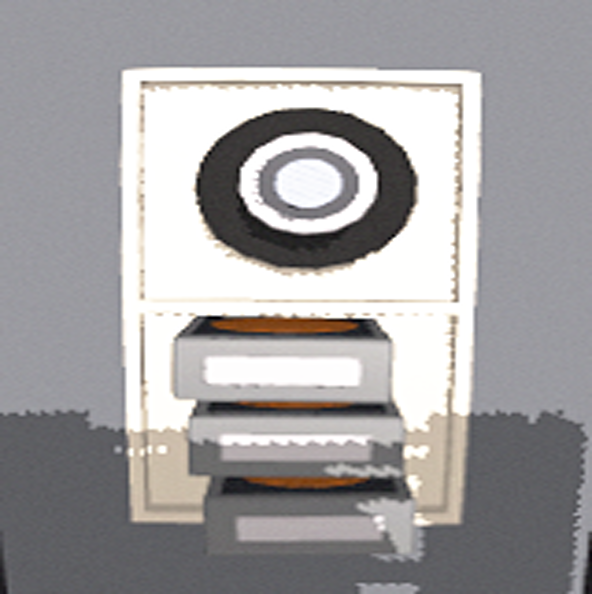

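View pics/scene1.png

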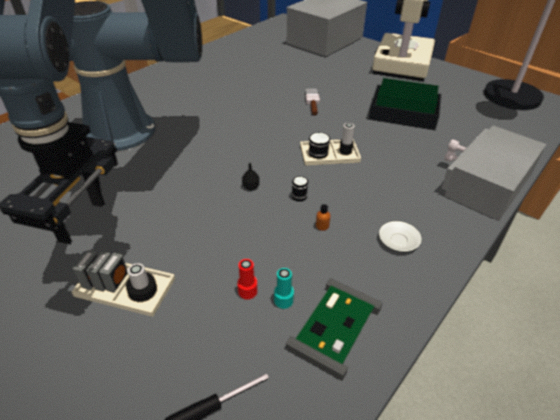

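All four parts are upright in place: the cassette sits between the two packed ones (top at about (300,445) in the crop), and the small lens and decoys are untouched. One numeric check of the three cassettes, then hand in.

```bash
python3 - <<'E'
from h import *
from rig import bot
c=np.load("w15.npy",allow_pickle=True).item()
f=lambda u,v,z=.064:onz(c,u/3.7+199.6,v/2.7+39.6,z)
ctr=np.array([.4940,-.3234]); a=np.radians(-64.9); X=np.array([np.cos(a),np.sin(a)]); Y=np.array([X[1],-X[0]])
tr=lambda p:[round(float((p-ctr)@X)*1000,1),round(float((p-ctr)@Y)*1000,1)]
for n,p in [('a',[(174,337),(392,337),(390,402),(177,399)]),('loose',[(189,417),(402,417),(402,478),(190,473)]),('b',[(207,496),(412,498),(208,553)])]: print(n,[tr(f(*q)) for q in p])
print(bot.hand_in())
E
```

```text
a [[-28.7, 6.0], [19.8, 5.9], [19.8, 26.2], [-28.4, 25.4]]
loose [[-25.8, 31.1], [22.6, 31.0], [23.1, 50.8], [-25.9, 49.3]]
b [[-22.1, 56.9], [25.7, 57.5], [-22.2, 76.5]]
the job is handed in; nothing more can be done
None
```

Both kits are made up and the job is handed in, finished at about 36 s of the 128 s allowed.

- **Short tray:** the slim eyepiece went into the narrow compartment, then the large lens into the wide one.
- **Long tray:** the wide eyepiece went into the empty compartment, then the loose cassette into the gap between the packed ones.

The last wrist and scene pictures show all four parts upright in their compartments. The small lens and the red and turquoise pieces look unmoved.

In the final wrist measurement the loose cassette lies parallel to the packed ones. It is about 5 mm from packed_a and about 6 mm from packed_b, and its ends fall between theirs. The packed cassettes measure within about 1 mm of where they were before, which is within the measuring error.

The pictures and the arm's own position disagreed by 1–2.5 mm on where the cassette sat in the grip. I shifted it 2.5 mm across the gap in two small steps to centre it before lowering. No other check failed.

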